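# Pack the bottle carrier

## Robot

A 6-joint arm with a two-finger parallel gripper is mounted at the origin on a cart in front of the work surface, level with it; the furniture and walls round the work are solid. World frame = base frame: x ahead of the robot, y to its left, z up, the work surface at z = 0. Lengths are in mm, angles in rad, forces in N, time in s.
With the tool pointing down it reaches from about 325 to 900 mm from the base axis. Payload 3.5 kg.
Tool frame: the origin (TCP) lies at the very end of the fingers, on their centre line; the grasp point (between the pads) lies 19 mm behind it; z points along the fingers, y is the line along which they close (so a half turn about z gives the same grasp; the last joint's range is limited). The gripper opens to 85 mm and grips with 20 to 120 N. Pads are 22 mm wide; open, the fingers measure 114 mm over their backs; the gripper's body (76 mm by 85 mm) begins 54 mm behind the grasp point. The pads swing forward as they close: fully open they stand 13 mm farther back than shut.
Start: joints at [1.222, 0.276, -0.026, 1.268, 0, 1.467], TCP at [152.089, 606.21, 231.313] pointing down, gripper open.
Joint ranges: [-3.12, 3.12], [-0.85, 1.88], [-1.08, 1.24], [-1.95, 2.15], [-1.57, 1.53], [-3.14, 3.14]. Speed limits (rad/s): [2.57, 2.57, 3.14, 3.14, 3.14, 3.14].

## Interface

Orientations are given as a unit quaternion [w, x, y, z].
In Python, from plant import arm gives the robot as it stands.
- The arm moves only by the shell command python3 -m inch 'ROWS' [OPENING]. ROWS is JSON, a list of rows, each a list of 6 numbers: the shift along the tool's x, y, z in units of 40 cm (1.0 is 40 cm), then the turn, a rotation vector about the tool's x, y, z in units of pi/4 rad (1.0 is pi/4 rad). In form: [[tx, ty, tz, wx, wy, wz], ...]. A call has 1 to 12 rows; each row is the pose to reach, as a shift and turn from the pose commanded when the call began, along the tool's axes at that moment; what a row does not reach only later rows make up. A row lasts 1/8 s, in which the tool goes at most 62.5 mm and 10.7 degrees, less where a joint would pass 70% of its speed; a pose out of reach is approached as far as the arm can. A call with a number of a shift or a turn outside -1 to 1 is refused whole. A call with a gripper value outside its range is refused whole. OPENING is the opening, from -1 (shut) to 1 (fully open), set as the call begins (- or left out, the last holds). The fingers move at their own pace and stop on an object; the grip force is fixed at half the most. Time passes only in rows, so rows that repeat a pose let the fingers close. It gives the time, the measured TCP pose, the force, the opening and the grip force at its end, in the units of the state.
- arm.state(): the state, without advancing time (a new reading comes with each control period).
- arm.grab_frame(name): name is "side" or "top"; returns a dict with "color" (420x560x3 uint8, red, green, blue), "camera_matrix" (3x3 intrinsics, pixels), "distortion" ([k1, k2, p1, p2, k3] as OpenCV has them; the pictures are not rectified), "view" (4x4, takes a point from world to camera coordinates). Camera axes: x right, y down, z forward; pixel columns grow to the right and rows downward; lengths in mm; the calibration is good to about 2 mm. A picture is of the moment at which its call begins. There is no depth.
- arm.finish_job(): hands the job in; it is judged then, once.
Trained networks look in a picture, given as the dict that the camera call returned (one of the last four; its "shot" number tells which), for a name from the list of things; names that differ only in an ending like _2 or _b are one class to them, and where a whole thing is asked for, a point or a joint stands for the part that bears it (a point fixed in the world has none). Each returns a list of dicts, best first, with "score" (0 to 1); they miss things now and then, are a little off and sometimes report something else, mostly with a low value. They report only what shows in the picture. A call takes as long as a camera call. They do not tell look-alikes from the thing itself.
- arm.look_for(picture, query): "extent" ([left, top, right, bottom] in pixels, round what is visible of it).
- arm.regions_of(picture, query): "region" (420x560 bool, what is visible of it) and "extent" ([left, top, right, bottom] in pixels, round what is visible of it).
The state is a dict: "time_s": time; "joint_positions": joint angles; "joint_vel": joint speeds; "joint_efforts": joint torques, N m; "tcp_pos": TCP position; "eef_rot": TCP orientation; "force": force on the tool from outside, world axes, zero at the start; "wrist_torque": the same for the moment, N m; "opening": finger opening in mm; "gripper_force": force on a finger pad.
Only numpy, scipy, OpenCV 4.12 (cv2) and the standard library are available. Lean on these libraries where they do the work, as an engineer would, in place of code of your own. Each camera call takes 0.05 s, during which the arm holds its last target. There are 200 camera calls.

## Task

Load the grey bottle carrier: the large bottle goes in the square pocket and the two small bottles, in either order, in the long slot. Slide the first small bottle fully home against the end wall of the slot (the end away from the square pocket) before the second goes into the slot, then slide the second up against the first; the large bottle may go in at any time. Set each bottle down upright on the floor of the carrier, do not drop it or tip it over, and leave the other things on the bench where they are.

Things in the scene. Friction and masses are not known exactly. Their poses are not given: they have to be found in the camera images.
- carrier: open grey bottle carrier, fixed to the bench; origin under its middle at bench level, z up. Long axis = its y, 242 mm (270 over the end loops), 76 to 90 mm wide; floor 8 mm thick, walls 6 mm thick and 55 mm high. At -y the long slot (inside x -32..32, y -115..25 mm), then a 12 mm partition, at +y the square pocket (inside x -39..39, y 37..115 mm)
- slot_end (a point): the foot of the slot's end wall: the middle of that wall's inner face, at the height of the carrier's floor, 8 mm above the bench; axes as the carrier's, so the slot runs from here along +y and a bottle is pushed home along -y
- slot_mid (a point): the centre of the slot's floor, 70 mm along +y from slot_end; axes as the carrier's
- pocket_mid (a point): the centre of the square pocket's floor, 8 mm above the bench; axes as the carrier's
- small_bottle_1: small clear round reagent bottle with a blue cap, 111 mm tall, body 57 mm in diameter at its widest, in the lower part, about 0.2 kg; the cap is a cylinder 53 mm in diameter from 87 to 111 mm above its underside, and can be gripped. Origin at the centre of its underside, z up. It stands on the bench at the start
- small_bottle_2: small amber round reagent bottle with a black cap, of the same shape, size and weight as small_bottle_1; origin at the centre of its underside, z up
- large_bottle: large clear round reagent bottle with a blue cap, 145 mm tall, body 69 mm in diameter, about 0.42 kg; the cap is a cylinder 53 mm in diameter from 121 to 145 mm above its underside, and can be gripped. Origin at the centre of its underside, z up. It is too wide for the slot
- flask: bystander: glass conical flask, 64 mm in diameter, 105 mm tall, behind the carrier; origin at the centre of its underside
- beaker: bystander: small glass beaker, 46 mm in diameter, 58 mm tall, near the front edge; origin at the centre of its underside
- tape: bystander: roll of tape lying flat, 98 mm in diameter, 25 mm high, behind the carrier; origin at the centre of its underside
Mind the look-alikes: they are no part of the job. What is shaped like the small_bottle_1 but yellow is not meant. Leave any pink look-alike of the small_bottle_2 alone.

How it is judged:
By the outcome, as a careful person would: the job done as asked, in the order asked, and still so for the second after the job is handed in, with the robot touching nothing.
It also fails if it takes over 64 s, if anything falls off the work surface, if the arm or the gripper's body presses on something with over 40 N, if the wrist force passes 120 N, or if a joint passes its speed limit or range.

## Working session

There is one attempt and no reset: what is moved stays moved. The work goes in short steps, Python scripts to look and compute and a shell command to move; the robot and the scene stay as the last step left them, time stands still between calls to the robot, and variables do not carry over. Pictures are saved under pics/ and viewed, at most 12 in all, crops included, and the job is handed in when it is done.

```bash
ls; mkdir -p pics; python3 - <<'E'
from plant import arm
import cv2,numpy as np
s=arm.state();print(s)
for n in("side","top"):
    p=arm.grab_frame(n);cv2.imwrite(f"pics/{n}0.png",p["color"][:,:,::-1])
    np.set_printoptions(precision=4,suppress=True)
    print(n,p["camera_matrix"],p["distortion"],p["view"])
    for q in("carrier","small_bottle_1","small_bottle_2","large_bottle","flask","beaker","tape"):
        for d in arm.look_for(p,q): print(q,round(d["score"],2),np.round(d["extent"]))
E
```

```text
pics
{'time_s': 0.0, 'joint_positions': array([ 1.22157940e+00,  2.77163032e-01, -2.79080757e-02,  1.26799740e+00,
       -1.46781474e-05,  1.46739095e+00]), 'joint_vel': array([-1.59230258e-03,  5.20296577e-04,  2.21029652e-04,  3.78671923e-04,
       -1.01865908e-04, -9.50416074e-06]), 'joint_efforts': array([-3.97699614e-04, -4.45506227e+01,  2.95201707e+01,  1.63823983e-02,
       -1.98319526e-05,  6.07981121e-06]), 'tcp_pos': array([151.83496392, 605.46177279, 230.1282451 ]), 'eef_rot': array([-2.47768567e-04,  1.22596489e-01,  9.92455949e-01, -1.10876632e-03]), 'force': array([ 0.06101456, -0.03316265, -0.23717122]), 'wrist_torque': array([-0.01790296, -0.04022477,  0.02548177]), 'gripper_force': 0.0, 'opening': 85.87874818217135}
side [[536.6196   0.     281.0839]
 [  0.     536.6196 214.8559]
 [  0.       0.       1.    ]] [-0.1545  0.      0.      0.      0.    ] [[   0.9891   -0.1474   -0.0001 -503.6361]
 [  -0.0991   -0.6648   -0.7404  193.3404]
 [   0.1091    0.7324   -0.6721 1175.1622]
 [   0.        0.        0.        1.    ]]
small_bottle_1 0.74 [278. 174. 303. 223.]

[... 869 characters left out ...]
 [303. 188. 421. 234.]
carrier 0.28 [240. 165. 265. 196.]
small_bottle_1 0.97 [160. 165. 193. 196.]
small_bottle_1 0.92 [103. 183. 144. 212.]
small_bottle_1 0.82 [312. 136. 339. 172.]
small_bottle_1 0.64 [172. 227. 202. 248.]
small_bottle_1 0.62 [242. 165. 266. 201.]
small_bottle_1 0.16 [354. 109. 394. 153.]
small_bottle_2 0.97 [160. 165. 193. 196.]
small_bottle_2 0.92 [103. 183. 144. 212.]
small_bottle_2 0.82 [312. 136. 339. 172.]
small_bottle_2 0.64 [172. 227. 202. 248.]
small_bottle_2 0.62 [242. 165. 266. 201.]
small_bottle_2 0.16 [354. 109. 394. 153.]
large_bottle 0.71 [234. 215. 268. 246.]
flask 0.18 [304. 192. 423. 235.]
beaker 0.68 [190. 268. 213. 292.]
tape 0.83 [353. 108. 393. 152.]
```

View pics/side0.png

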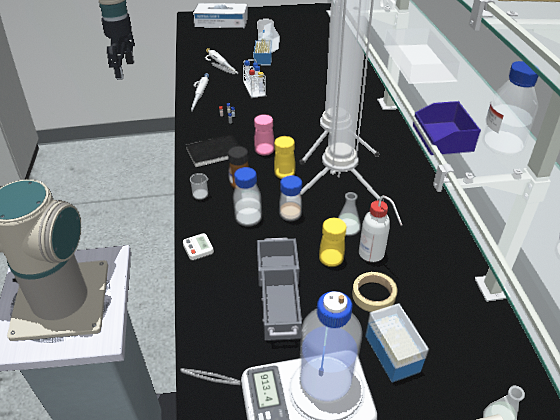

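View pics/top0.png

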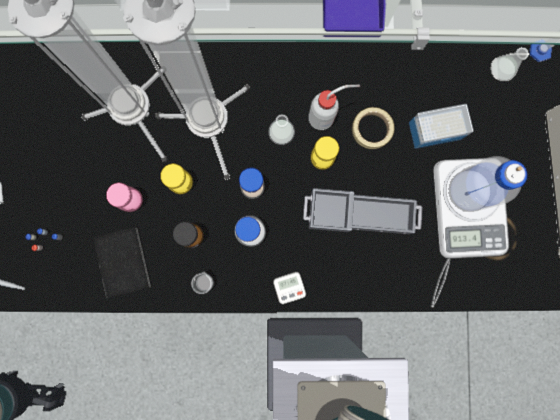

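The side view shows the black-cap amber bottle at about (238,168), the large bottle at (246,195), the small blue-cap bottle at (290,198) and the carrier at (280,288). In the top view their caps are at (187,234), (249,230) and (251,177). The carrier spans (303–421,188–234), with the square pocket on the left. The yellow and pink bottles are the look-alikes.

```bash
cat > h.py <<'E'
import numpy as np,cv2
from scipy.optimize import least_squares
from plant import arm
def proj(p,P):
    v=p["view"];return cv2.projectPoints(np.asarray(P,float).reshape(-1,3),cv2.Rodrigues(v[:3,:3])[0],v[:3,3],p["camera_matrix"],np.array(p["distortion"]))[0].reshape(-1,2)
def atz(p,uv,z):
    return least_squares(lambda q:(proj(p,[[q[0],q[1],z]])[0]-uv),[500.,150.]).x
def capmask(p,ext,col):
    l,t,r,b=[int(x) for x in ext];m=np.zeros((420,560),bool);c=p["color"].astype(int)
    if col=="blue": k=(c[...,2]>c[...,0]+50)&(c[...,2]>90)
    m[t:b,l:r]=k[t:b,l:r];return m
def capfit(p,m,H):
    # cylinder cap silhouette centroid vs. model hull
    ys,xs=np.nonzero(m);c=np.array([xs.mean(),ys.mean()])
    a=np.linspace(0,2*np.pi,60)
    def model(q):
        P=np.array([[q[0]+26.5*np.cos(t),q[1]+26.5*np.sin(t),z] for z in(H-24,H) for t in a])
        h=cv2.convexHull(proj(p,P).astype(np.float32));M=cv2.moments(h);return np.array([M["m10"],M["m01"]])/M["m00"],M["m00"]
    q=least_squares(lambda q:model(q)[0]-c,atz(p,c,H-5),diff_step=1e-4).x
    return q,c,len(xs),model(q)[1]
E
python3 - <<'E'
from h import *
for n,bs in(("top",[("large",(230,210,272,250),145),("small",(236,160,270,203),111)]),("side",[("large",(232,164,264,200),145),("small",(276,172,306,200),111)])):
    p=arm.grab_frame(n);c=p["color"]
    for b,e,H in bs: print(n,b,capfit(p,capmask(p,e,"blue"),H))
    e=dict(top=(172,218,206,252),side=(226,143,252,195))[n];l,t,r,b=e
    # montage
    l2,t2,r2,b2=dict(top=(298,180,428,240),side=(250,230,310,345))[n]
    k=6 if n=="top" else 5
    cr=cv2.resize(c[t2:b2,l2:r2],None,fx=k,fy=k,interpolation=cv2.INTER_CUBIC)
    if n=="side": 
        cb=cv2.resize(c[t:b,l:r],None,fx=10,fy=10,interpolation=cv2.INTER_CUBIC); o=np.zeros((575,600,3),np.uint8);o[:,:300]=cr;o[:520,310:570]=cb;
    else:
        cb=cv2.resize(c[t:b,l:r],None,fx=6,fy=6,interpolation=cv2.INTER_CUBIC); o=np.zeros((570,780,3),np.uint8);o[:360]=cr;o[365:569,:204]=cb
    cv2.imwrite(f"pics/{n}1.png",o[:,:,::-1])
E
```

```text
top large (array([449.63116244, 213.11099246]), array([247.25473684, 228.71157895]), 475, 502.9601772541646)
top small (array([562.07616882, 207.58851477]), array([250.60907127, 179.29157667]), 463, 481.71897246316075)
side large (array([453.36690202, 211.62041328]), array([245.1875, 177.2375]), 400, 407.7643313049339)
side small (array([564.05028209, 206.6538594 ]), array([290.73924731, 185.19623656]), 372, 391.4958354490809)
```

View pics/top1.png

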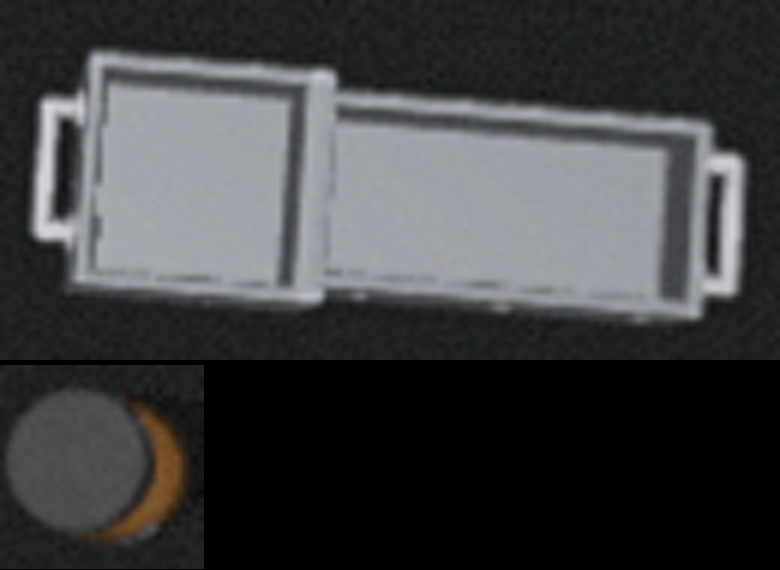

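View pics/side1.png

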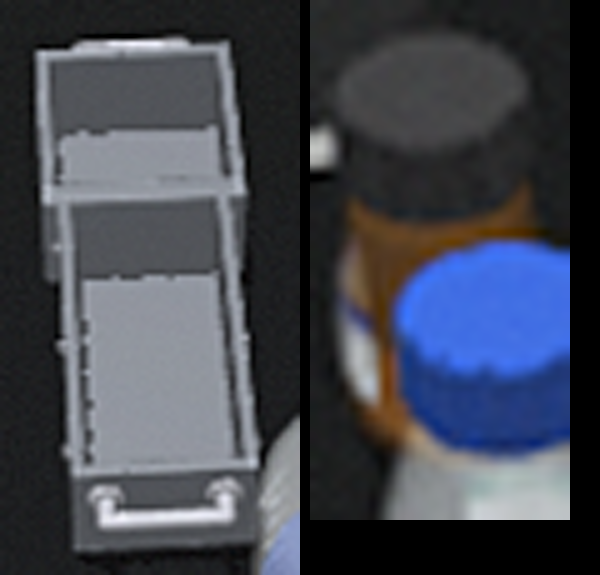

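The crops are clear. The top crop shows the carrier rim, with corners at (91,52), (334,72), (712,122), (700,316) and others, plus the amber cap disc at (75,459). The side crop shows the rim corners at (37,52), (230,45), (72,472) and (258,465). Next I fit the poses.

```bash
python3 - <<'E'
from h import *
np.set_printoptions(precision=2,suppress=True)
T=arm.grab_frame("top");S=arm.grab_frame("side")
R='r'
tp=[(91,52,45,121,R),(334,72,45,25,R),(322,300,-45,25,R),(712,122,38,-121,R),(700,316,-38,-121,R),(667,148,32,-115,8),(659,299,-32,-115,8),(290,98,39,37,8),(279,286,-39,37,8)]
sp=[(37,52,-45,121,R),(230,45,45,121,R),(72,472,-38,-121,R),(258,465,38,-121,R),(43,197,-45,25,R),(243,193,45,25,R),(82,278,-32,25,8),(218,274,32,25,8)]
def res(q,use):
    o=[];c,s=np.cos(q[2]),np.sin(q[2])
    for k,(p,L,u0,v0,f) in enumerate(((T,tp,298,180,6),(S,sp,250,230,5))):
        if k not in use: continue
        P=[[q[0]+c*x-s*y,q[1]+s*x+c*y,q[3] if z==R else z] for _,_,x,y,z in L]
        uv=[[u0+(a[0]+.5)/f-.5,v0+(a[1]+.5)/f-.5] for a in L]
        o.append((proj(p,P)-uv))
    return np.vstack(o)
for use in((0,),(1,),(0,1)):
    r=least_squares(lambda q:res(q,use).ravel(),[500,-50,-.08,58],loss="soft_l1",x_scale=[10,10,.1,10]);print(use,r.x)
print(res(r.x,(0,1)).T)
q=r.x;c,s=np.cos(q[2]),np.sin(q[2])
for n,y in(("slot_end",-115),("small1",-86.5),("small2",-29.5),("slotmid",-45),("pocket",76)): print(n,q[0]-s*y,q[1]+c*y)
print("amber",atz(T,np.array([184.4,233.5]),111),atz(S,np.array([237.9,151.7]),111))
E
```

```text
(0,) [495.02 -51.58  -0.08  46.92]
(1,) [497.49 -53.26  -0.09  59.52]
(0, 1) [496.32 -50.81  -0.09  55.93]
[[ 0.13  0.98  0.15  0.34  0.35 -0.22 -0.54  0.04 -0.54 -0.59 -0.43 -1.07
  -0.3  -0.72  0.32 -2.09 -0.91]
 [-1.64 -1.31 -0.57 -1.07 -0.75 -0.7   0.61 -0.83  0.15 -0.51 -0.68  0.71
   0.32  1.41  0.45 -0.79 -1.24]]
slot_end 485.94809177222453 -165.33926397125327
small1 488.51861361156216 -136.9554231903884
small2 493.6596572902374 -80.18774162865863
slotmid 492.26165418463273 -95.62456731649743
pocket 503.17509778322403 24.882265472437687
amber [441.13 351.5 ] [446.66 350.28]
```

```bash
cat > go.py <<'E'
import sys,numpy as np
from scipy.spatial.transform import Rotation as Ro
from plant import arm
# python3 go.py x y z  -> shift/turn in move units, tool y to point at -5 deg
s=arm.state();w,x,y,z=s["eef_rot"];R=Ro.from_quat([x,y,z,w])
t=np.array(sys.argv[1:4],float);d=R.inv().apply(t-s["tcp_pos"])/400
a=np.deg2rad(-5.0);yy=np.array([np.cos(a),np.sin(a),0]);zz=np.array([0,0,-1]);xx=np.cross(yy,zz)
rv=(R.inv()*Ro.from_matrix(np.c_[xx,yy,zz])).as_rotvec()/(np.pi/4)
print("t",s["time_s"],"tcp",s["tcp_pos"].round(1),"F",s["force"].round(1),"shift",d.round(4),"turn",rv.round(3),"dist",np.linalg.norm(d)*400)
E
python3 go.py 563 207 180
```

```text
t 1.0 tcp [152.1 606.2 231.3] F [-0.  -0.1  1. ] shift [-1.2393 -0.718   0.1283] turn [-0.    -0.     1.798] dist 575.2012138151375
```

```bash
python3 -m inch '[[-0.8,-0.46,0,0,0,1],[-0.8,-0.46,0,0,0,1],[-0.8,-0.46,0,0,0,1],[-0.8,-0.46,0,0,0,1],[-0.8,-0.46,0,0,0,1],[-0.8,-0.46,0,0,0,1],[-0.8,-0.46,0,0,0,1]]' 1; python3 go.py 563 207 180
```

```text
time_s: 1.88
tcp_pos: [420.3, 347.5, 231.5]
eef_rot: [0.0, 0.496, 0.869, 0.0]
force: [-0.8, 0.1, -0.3]
opening: 85.6
gripper_force: 0.0
t 1.875 tcp [420.3 347.5 231.5] F [-0.8  0.1 -0.3] shift [-0.4837  0.1283  0.1291] turn [0.001 0.    0.791] dist 206.72404968464946
```

```bash
python3 -m inch '[[-0.484,0.128,0.129,0,0,0.791],[-0.484,0.128,0.129,0,0,0.791],[-0.484,0.128,0.129,0,0,0.791],[-0.484,0.128,0.129,0,0,0.791],[-0.484,0.128,0.129,0,0,0.791],[-0.484,0.128,0.24,0,0,0.791],[-0.484,0.128,0.34,0,0,0.791],[-0.484,0.128,0.379,0,0,0.791],[-0.484,0.128,0.379,0,0,0.791]]'; python3 -m inch '[[0,0,0,0,0,0],[0,0,0,0,0,0],[0,0,0,0,0,0],[0,0,0,0,0,0],[0,0,0,0,0,0],[0,0,0,0,0,0],[0,0,0,0,0,0],[0,0,0,0,0,0]]' -1; python3 - <<'E'
from h import *
S=arm.grab_frame("side");cv2.imwrite("pics/s2.png",cv2.resize(S["color"][110:260,200:400],None,fx=3,fy=3)[:,:,::-1])
E
```

```text
time_s: 3.0
tcp_pos: [559.6, 211.1, 79.4]
eef_rot: [-0.001, 0.735, 0.679, -0.001]
force: [-0.1, 0.6, 0.2]
opening: 85.6
gripper_force: 0.0
time_s: 4.0
tcp_pos: [562.5, 210.6, 82.1]
eef_rot: [0.001, 0.735, 0.678, 0.002]
force: [-1.1, 0.3, 5.4]
opening: 51.3
gripper_force: 61.8
```

View pics/s2.png

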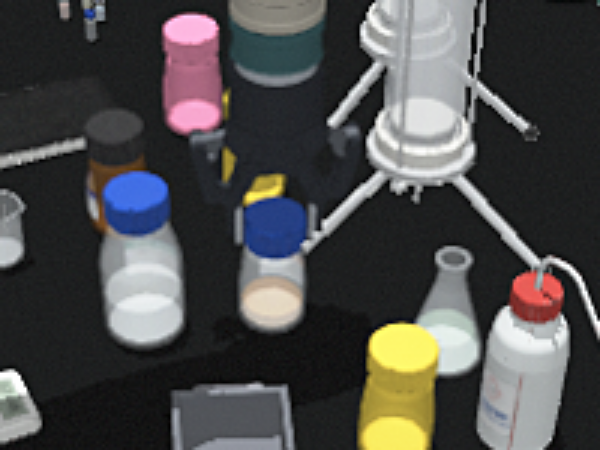

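The side crop shows the small bottle's blue cap at (275,225) between the pads. The other bottles haven't moved. Next is the lift.

```bash
python3 go.py 490 -117.5 205
```

```text
t 4.05 tcp [562.5 210.6  82.1] F [-2.1  1.2  5.6] shift [-0.8318 -0.1128 -0.309 ] turn [ 0.004 -0.002  0.007] dist 357.79259688839124
```

```bash
python3 -m inch '[[0,0,-0.08,0,0,0],[0,0,-0.2,0,0,0],[0,0,-0.309,0,0,0],[-0.1,-0.014,-0.309,0,0,0],[-0.23,-0.03,-0.309,0,0,0],[-0.37,-0.05,-0.309,0,0,0],[-0.51,-0.07,-0.309,0,0,0],[-0.65,-0.088,-0.309,0,0,0],[-0.77,-0.105,-0.309,0,0,0],[-0.832,-0.113,-0.309,0,0,0],[-0.832,-0.113,-0.309,0,0,0]]'; python3 go.py 490 -117.5 205; python3 - <<'E'
from h import *
P={n:arm.grab_frame(n) for n in("top","side")}
s=arm.state();print(s["tcp_pos"],s["opening"])
z=s["tcp_pos"][2]-82.1+111
m=capmask(P["side"],(200,150,345,340),"blue");n_,l,st,ce=cv2.connectedComponentsWithStats(m.astype(np.uint8));print(st,ce.round(1))
S=P["side"]["color"];cv2.imwrite("pics/s3.png",cv2.resize(S[150:350,200:380],None,fx=3,fy=3,interpolation=cv2.INTER_CUBIC)[:,:,::-1])
E
```

```text
time_s: 5.42
tcp_pos: [488.6, -119.5, 203.7]
eef_rot: [0.0, 0.737, 0.676, 0.0]
force: [0.1, -0.7, -1.5]
opening: 51.4
gripper_force: 63.4
t 5.425 tcp [ 488.6 -119.5  203.7] F [ 0.1 -0.7 -1.5] shift [ 0.0054  0.0031 -0.0031] turn [0.001 0.    0.003] dist 2.7796594365328025
[ 488.83736743 -117.75661563  203.54245372] 51.457096683713914
[[     0      0    560    420 233203]
 [   234    167     23     22    399]
 [   268    235     28     29    679]
 [   305    291     40     49    912]
 [   336    291      2      1      2]
 [   340    292      5      3      5]] [[279.4 209. ]
 [245.1 177.2]
 [281.2 249.1]
 [327.9 323.2]
 [336.5 291. ]
 [342.  292.8]]
```

View pics/s3.png

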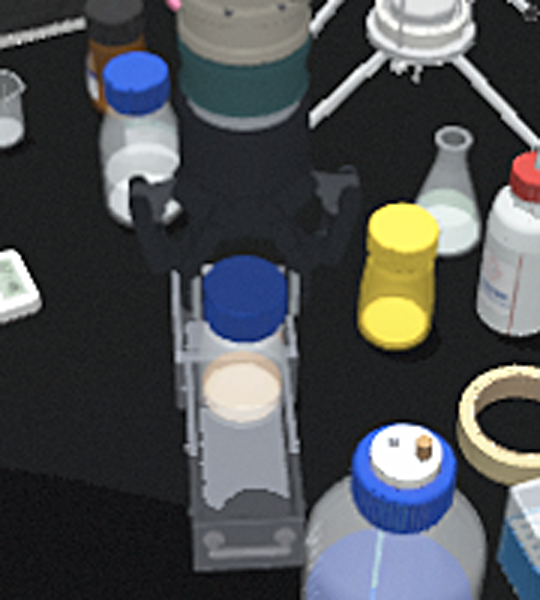

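```bash
python3 - <<'E'
from h import *
p=arm.grab_frame("side");print(capfit(p,capmask(p,(262,228,300,270),"blue"),232.4)); print(arm.state()["tcp_pos"])
E
```

```text
(array([ 491.3544722 , -122.12699637]), array([281.26804124, 248.84977909]), 679, 722.3403502765577)
[ 488.91525799 -117.33830678  203.4649823 ]
```

```bash
python3 -m inch '[[0,0,0.08,0,0,0],[0,0,0.17,0,0,0],[0,0,0.23,0,0,0],[0,0,0.26,0,0,0],[0,0,0.27,0,0,0],[0,0,0.275,0,0,0],[0,0,0.28,0,0,0],[0,0,0.28,0,0,0]]'; python3 -m inch '[[0,0,0.002,0,0,0],[0,0,0.004,0,0,0],[0,0,0.004,0,0,0]]'
```

```text
time_s: 6.58
tcp_pos: [489.3, -118.1, 91.8]
eef_rot: [0.0, 0.735, 0.678, 0.0]
force: [-0.2, 0.0, -1.6]
opening: 51.1
gripper_force: 63.4
time_s: 6.95
tcp_pos: [489.1, -118.1, 90.2]
eef_rot: [0.0, 0.735, 0.678, 0.0]
force: [-0.4, -0.3, 1.8]
opening: 51.3
gripper_force: 63.6
```

```bash
python3 -m inch '[[-0.01,0,0,0,0,0],[-0.02,0,0,0,0,0],[-0.028,0,0,0,0,0],[-0.034,0,0,0,0,0],[-0.034,0,0,0,0,0]]';  python3 -m inch '[[-0.004,0,0,0,0,0],[-0.008,0,0,0,0,0],[-0.008,0,0,0,0,0]]'
```

```text
time_s: 7.58
tcp_pos: [488.2, -131.9, 90.1]
eef_rot: [0.0, 0.735, 0.678, 0.0]
force: [-0.4, 1.1, 5.1]
opening: 51.4
gripper_force: 63.7
time_s: 7.95
tcp_pos: [488.0, -133.6, 90.3]
eef_rot: [-0.001, 0.735, 0.678, 0.002]
force: [-0.6, 6.1, 8.4]
opening: 51.8
gripper_force: 64.2
```

```bash
python3 -m inch '[[-0.004,0,-0.002,0,0,0],[-0.006,0,-0.002,0,0,0],[-0.006,0,-0.002,0,0,0]]'; python3 -m inch '[[0.004,0,0,0,0,0],[0.006,0,0,0,0,0],[0.006,0,0,0,0,0]]'
```

```text
time_s: 8.32
tcp_pos: [487.7, -135.5, 90.4]
eef_rot: [-0.001, 0.735, 0.678, 0.002]
force: [0.4, 6.7, 2.8]
opening: 51.4
gripper_force: 63.5
time_s: 8.7
tcp_pos: [487.7, -134.8, 90.2]
eef_rot: [0.0, 0.735, 0.678, 0.0]
force: [1.7, 2.2, -1.1]
opening: 51.2
gripper_force: 63.4
```

```bash
python3 -m inch '[[-0.004,0,0,0,0,0],[-0.008,0,0,0,0,0],[-0.012,0,0,0,0,0],[-0.012,0,0,0,0,0]]'; python3 - <<'E'
from h import *
p=arm.grab_frame("side");c=p["color"];T=arm.grab_frame("top")["color"]
a=cv2.resize(c[230:345,240:320],None,fx=5,fy=5,interpolation=cv2.INTER_CUBIC);b=cv2.resize(T[150:265,350:430],None,fx=5,fy=5,interpolation=cv2.INTER_CUBIC)[:575]
cv2.imwrite("pics/s4.png",np.hstack([a[:575,:400],b[:,:400]])[:,:,::-1])
print(capfit(p,capmask(p,(262,238,305,302),"blue"),119))
E
```

```text
time_s: 9.2
tcp_pos: [487.3, -137.0, 90.7]
eef_rot: [-0.002, 0.735, 0.678, 0.003]
force: [1.5, 9.6, 3.7]
opening: 51.1
gripper_force: 63.8
(array([ 491.05245683, -132.52344712]), array([281.88248337, 292.43237251]), 451, 641.29596930556)
```

View pics/s4.png

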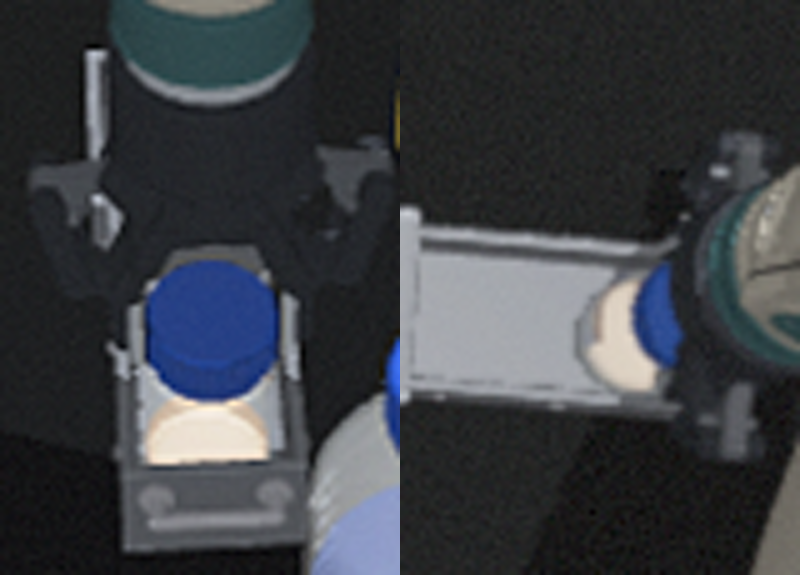

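The side part shows the cap filling x 145–280, y 258–403 of the crop. The top part shows the bottle's left edge at crop x 577. I'll compare both with the home pose.

```bash
python3 - <<'E'
from h import *
S=arm.grab_frame("side");T=arm.grab_frame("top")
a=np.linspace(0,6.28,90)
def bb(p,x,y,r,zs):
    u=proj(p,[[x+r*np.cos(t),y+r*np.sin(t),z] for z in zs for t in a]);return np.r_[u.min(0),u.max(0)].round(1)
print("side obs",240+145/5-.5,230+258/5-.5,240+280/5-.5,230+403/5-.5, "top obs left",350+177/5-.5)
for yc in(-86.5,-82,-78):
    print(yc,"side",bb(S,497.5+.0902*yc,-53.3+.996*yc,26.5,(95,119)),"top",bb(T,495+.0902*yc,-51.6+.996*yc,28.5,(15,35)))
c=S["color"][292:324,282].astype(int);print(c.tolist())
E
```

```text
side obs 268.5 281.1 295.5 310.1 top obs left 384.9
-86.5 side [268.2 280.9 295.3 309.6] top [385.1 203.2 411.  227.9]
-82 side [268.1 279.2 295.1 307.7] top [383.2 203.  409.1 227.8]
-78 side [268.  277.7 294.9 306.1] top [381.6 202.8 407.5 227.6]
[[36, 65, 132], [40, 66, 133], [38, 62, 133], [38, 64, 133], [40, 67, 135], [40, 66, 134], [38, 63, 133], [41, 64, 133], [40, 65, 134], [40, 64, 133], [39, 71, 149], [38, 63, 132], [34, 56, 120], [37, 61, 124], [37, 60, 124], [38, 61, 125], [32, 56, 121], [38, 58, 120], [152, 150, 164], [250, 235, 212], [247, 239, 227], [242, 233, 222], [234, 225, 209], [237, 227, 216], [236, 227, 212], [235, 226, 210], [237, 226, 211], [236, 225, 211], [241, 230, 217], [237, 221, 202], [128, 121, 115], [74, 77, 86]]
```

```bash
python3 -m inch '[[0.003,0,0,0,0,0],[0.003,0,0,0,0,0]]'; python3 -m inch '[[0,0,0,0,0,0],[0,0,0,0,0,0],[0,0,0,0,0,0],[0,0,0,0,0,0],[0,0,0,0,0,0]]' 1;  python3 -m inch '[[0,0,-0.05,0,0,0],[0,0,-0.15,0,0,0],[0,0,-0.29,0,0,0],[0,0,-0.33,0,0,0]]'; python3 go.py 444 351 220
```

```text
time_s: 9.65
tcp_pos: [487.3, -136.5, 90.6]
eef_rot: [-0.001, 0.735, 0.678, 0.002]
force: [2.8, 7.3, 2.6]
opening: 51.4
gripper_force: 63.7
time_s: 10.28
tcp_pos: [487.2, -138.4, 90.5]
eef_rot: [0.0, 0.735, 0.678, -0.0]
force: [-0.2, -0.2, 0.2]
opening: 85.3
gripper_force: 0.0
time_s: 10.78
tcp_pos: [489.6, -139.3, 226.7]
eef_rot: [0.003, 0.735, 0.678, 0.001]
force: [-0.3, -1.3, -0.2]
opening: 85.6
gripper_force: 0.0
t 10.775 tcp [ 489.6 -139.3  226.7] F [-0.3 -1.3 -0.2] shift [ 1.2124 -0.2137  0.0123] turn [0.009 0.003 0.007] dist 492.47731715443734
```

```bash
python3 -m inch '[[0.1,-0.017,0.01,0,0,0],[0.25,-0.043,0.01,0,0,0],[0.4,-0.07,0.01,0,0,0],[0.55,-0.097,0.01,0,0,0],[0.7,-0.123,0.01,0,0,0],[0.82,-0.145,0.01,0,0,0],[0.9,-0.159,0.01,0,0,0],[0.9,-0.159,0.01,0,0,0]]'; python3 go.py 444 351 80; python3 - <<'E'
from h import *
for n,e in(("side",(255,260,310,320)),("top",(375,180,430,240))):
    p=arm.grab_frame(n);print(n,capfit(p,capmask(p,e,"blue"),119))
E
```

```text
time_s: 11.78
tcp_pos: [452.4, 227.4, 217.7]
eef_rot: [-0.0, 0.734, 0.679, -0.001]
force: [0.4, -0.8, -0.7]
opening: 85.6
gripper_force: 0.0
t 11.775 tcp [452.4 227.4 217.7] F [ 0.4 -0.8 -0.7] shift [ 0.3067 -0.0445  0.3441] turn [-0.001  0.001  0.012] dist 185.24700572889884
side (array([ 489.24523179, -136.81680109]), array([281.30032468, 294.2012987 ]), 616, 645.6113752024248)
top (array([ 486.2779892 , -137.99569292]), array([407.0893617 , 212.59574468]), 470, 515.9968365454115)
```

```bash
python3 -m inch '[[0.1,-0.015,0,0,0,0],[0.22,-0.032,0,0,0,0.01],[0.307,-0.0445,0.02,0,0,0.01],[0.307,-0.0445,0.1,0,0,0.01],[0.307,-0.0445,0.22,0,0,0.01],[0.307,-0.0445,0.31,0,0,0.01],[0.307,-0.0445,0.344,0,0,0.01],[0.307,-0.0445,0.344,0,0,0.01]]'; python3 -m inch '[[0,0,0,0,0,0],[0,0,0,0,0,0],[0,0,0,0,0,0],[0,0,0,0,0,0],[0,0,0,0,0,0],[0,0,0,0,0,0],[0,0,0,0,0,0],[0,0,0,0,0,0]]' -1; python3 go.py 493 -58 270
```

```text
time_s: 12.88
tcp_pos: [445.4, 348.5, 80.4]
eef_rot: [-0.0, 0.738, 0.674, -0.001]
force: [0.0, -0.5, 1.0]
opening: 85.0
gripper_force: 0.0
time_s: 13.88
tcp_pos: [446.6, 350.5, 83.1]
eef_rot: [0.0, 0.738, 0.675, 0.002]
force: [-0.0, -0.3, 5.3]
opening: 51.4
gripper_force: 61.7
t 13.875 tcp [446.6 350.5  83.1] F [-0.  -0.3  5.3] shift [-1.0059  0.2077 -0.4687] turn [ 0.003 -0.003 -0.002] dist 451.5828333850612
```

```bash
python3 -m inch '[[0,0,-0.08,0,0,0],[0,0,-0.2,0,0,0],[0,0,-0.35,0,0,0],[-0.05,0.01,-0.46,0,0,0],[-0.17,0.035,-0.47,0,0,0],[-0.31,0.064,-0.47,0,0,0],[-0.45,0.093,-0.47,0,0,0],[-0.59,0.122,-0.47,0,0,0],[-0.73,0.151,-0.47,0,0,0],[-0.86,0.177,-0.47,0,0,0],[-0.96,0.198,-0.47,0,0,0],[-0.98,0.202,-0.47,0,0,0]]'; python3 go.py 493.7 -66.2 200
```

```text
time_s: 15.38
tcp_pos: [491.1, -50.2, 269.3]
eef_rot: [0.0, 0.739, 0.673, 0.0]
force: [0.0, 0.3, -1.8]
opening: 51.7
gripper_force: 63.2
t 15.375 tcp [491.1 -50.2 269.3] F [ 0.   0.3 -1.8] shift [-0.0391  0.0101  0.1732] turn [ 0.001  0.001 -0.007] dist 71.12163790593524
```

Lower to a hover at z 200 and look.

```bash
python3 -m inch '[[-0.039,0.01,0.1,0,0,-0.01],[-0.039,0.01,0.173,0,0,-0.01],[-0.039,0.01,0.173,0,0,-0.01],[-0.039,0.01,0.173,0,0,-0.01]]'; python3 - <<'E'
from h import *
p=arm.grab_frame("side");c=p["color"];T=arm.grab_frame("top")["color"]
s=arm.state();print(s["tcp_pos"])
a=cv2.resize(c[200:315,240:320],None,fx=5,fy=5,interpolation=cv2.INTER_CUBIC);b=cv2.resize(T[150:265,340:420],None,fx=5,fy=5,interpolation=cv2.INTER_CUBIC)
cv2.imwrite("pics/s5.png",np.hstack([a,b])[:,:,::-1])
aa=np.linspace(0,6.28,90);z=s["tcp_pos"][2]-83.1
u=proj(p,[[s["tcp_pos"][0]+2+26.5*np.cos(t),s["tcp_pos"][1]-1.3+26.5*np.sin(t),z+h] for h in(87,111) for t in aa])
print("expected cap bbox in crop",((np.r_[u.min(0),u.max(0)]+.5-[240,200,240,200])*5).round())
E
```

```text
time_s: 15.88
tcp_pos: [494.2, -63.5, 201.0]
eef_rot: [0.001, 0.735, 0.678, 0.001]
force: [0.2, -0.2, -1.7]
opening: 51.4
gripper_force: 63.3
[494.84460548 -63.81330066 201.59030776]
expected cap bbox in crop [132.  76. 270. 216.]
```

View pics/s5.png

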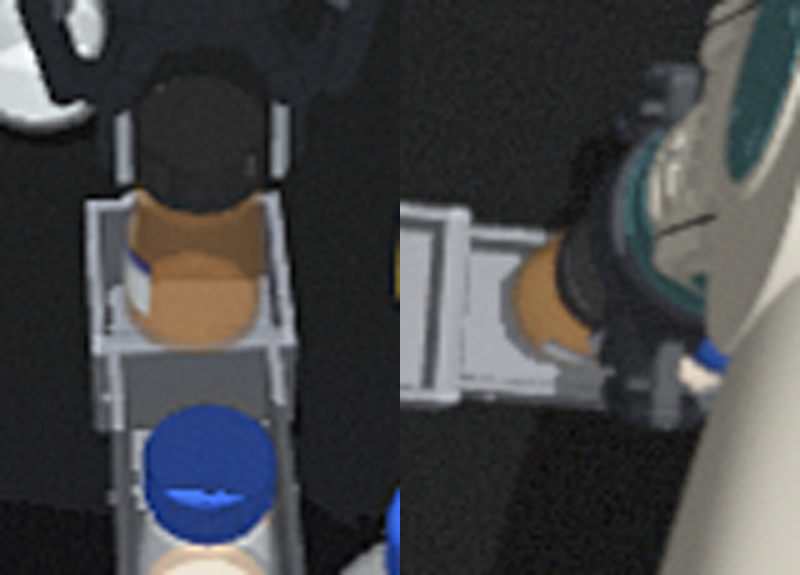

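The amber bottle's cap is at x 133–270, bottom about y 213 in the side crop, against 216 predicted. It is centred in the hand and above the slot, so I lower it.

```bash
python3 -m inch '[[-0.005,-0.002,0.08,0,0,0],[-0.005,-0.002,0.17,0,0,0],[-0.005,-0.002,0.23,0,0,0],[-0.005,-0.002,0.26,0,0,0],[-0.005,-0.002,0.268,0,0,0],[-0.005,-0.002,0.271,0,0,0],[-0.005,-0.002,0.273,0,0,0],[-0.005,-0.002,0.273,0,0,0]]'; python3 -m inch '[[0,0,0.002,0,0,0],[0,0,0.003,0,0,0],[0,0,0.003,0,0,0]]'
```

```text
time_s: 16.98
tcp_pos: [493.4, -66.1, 91.3]
eef_rot: [0.001, 0.735, 0.678, 0.0]
force: [-0.2, -0.8, -1.0]
opening: 51.7
gripper_force: 63.3
time_s: 17.35
tcp_pos: [493.4, -66.3, 91.1]
eef_rot: [0.001, 0.735, 0.678, 0.0]
force: [-2.7, 0.5, 8.3]
opening: 51.6
gripper_force: 64.1
```

```bash
python3 -m inch '[[-0.008,0,-0.002,0,0,0],[-0.018,0,-0.002,0,0,0],[-0.026,0,-0.002,0,0,0],[-0.032,0,-0.002,0,0,0],[-0.032,0,-0.002,0,0,0]]';  python3 -m inch '[[-0.004,0,0,0,0,0],[-0.008,0,0,0,0,0],[-0.012,0,0,0,0,0],[-0.012,0,0,0,0,0]]'
```

```text
time_s: 17.98
tcp_pos: [492.7, -78.0, 91.0]
eef_rot: [-0.0, 0.735, 0.678, 0.002]
force: [0.2, 4.0, 5.3]
opening: 51.5
gripper_force: 63.8
time_s: 18.48
tcp_pos: [492.3, -82.7, 91.0]
eef_rot: [-0.0, 0.735, 0.678, 0.002]
force: [0.1, 3.5, 5.4]
opening: 51.5
gripper_force: 63.8
```

```bash
python3 -m inch '[[-0.004,0,0,0,0,0],[-0.008,0,0,0,0,0],[-0.01,0,0,0,0,0],[-0.01,0,0,0,0,0]]'
```

```text
time_s: 18.98
tcp_pos: [492.0, -85.9, 91.0]
eef_rot: [-0.001, 0.735, 0.678, 0.003]
force: [-0.3, 5.9, 5.6]
opening: 51.4
gripper_force: 63.9
```

```bash
python3 -m inch '[[-0.004,0,0,0,0,0],[-0.008,0,0,0,0,0],[-0.008,0,0,0,0,0]]'; python3 - <<'E'
from h import *
p=arm.grab_frame("side");c=p["color"];T=arm.grab_frame("top")["color"]
print(capfit(p,capmask(p,(255,265,310,320),"blue"),119))
a=cv2.resize(c[225:340,240:320],None,fx=5,fy=5,interpolation=cv2.INTER_CUBIC);b=cv2.resize(T[150:265,340:420],None,fx=5,fy=5,interpolation=cv2.INTER_CUBIC)
cv2.imwrite("pics/s6.png",np.hstack([a,b])[:,:,::-1])
E
```

```text
time_s: 19.35
tcp_pos: [491.8, -86.4, 91.0]
eef_rot: [-0.003, 0.735, 0.678, 0.005]
force: [1.9, 14.2, 8.2]
opening: 51.3
gripper_force: 64.0
(array([ 488.88608302, -139.69178346]), array([281.33552632, 295.34210526]), 608, 648.408275438007)
```

View pics/s6.png

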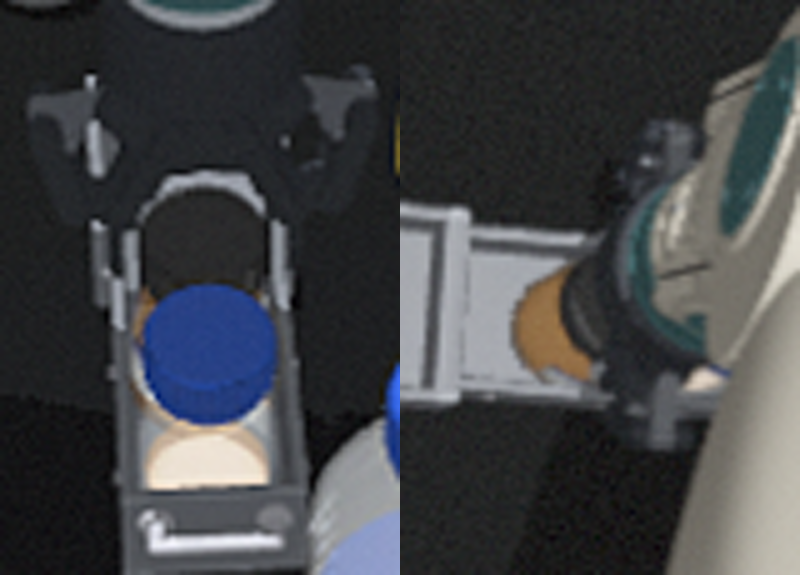

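Contact is firm: the force jumped to 14 N with hardly any motion. I back off slightly, release, and measure both bottles.

```bash
python3 -m inch '[[0.005,0,0,0,0,0],[0.005,0,0,0,0,0]]'; python3 - <<'E'
from h import *
p=arm.grab_frame("side")
print(capfit(p,capmask(p,(255,265,310,320),"blue"),119))
E
python3 -m inch '[[0,0,0,0,0,0],[0,0,0,0,0,0],[0,0,0,0,0,0],[0,0,0,0,0,0],[0,0,0,0,0,0]]' 1;  python3 -m inch '[[0,0,-0.05,0,0,0],[0,0,-0.15,0,0,0],[0,0,-0.29,0,0,0],[0,0,-0.38,0,0,0],[0,0,-0.38,0,0,0]]'; python3 - <<'E'
from h import *
p=arm.grab_frame("side")
print(capfit(p,capmask(p,(255,265,310,320),"blue"),119))
E
python3 go.py 451 212 210
```

```text
time_s: 19.7
tcp_pos: [491.9, -86.2, 91.0]
eef_rot: [-0.001, 0.735, 0.678, 0.003]
force: [1.0, 8.4, 6.4]
opening: 51.3
gripper_force: 64.0
(array([ 489.00136434, -139.49605933]), array([281.37868852, 295.25901639]), 610, 648.2055940139107)
time_s: 20.38
tcp_pos: [490.6, -88.7, 90.0]
eef_rot: [-0.0, 0.735, 0.678, -0.0]
force: [-0.0, 0.1, 0.5]
opening: 85.1
gripper_force: 0.0
time_s: 21.0
tcp_pos: [493.2, -89.5, 246.0]
eef_rot: [0.003, 0.735, 0.678, 0.002]
force: [0.3, 0.2, 0.1]
opening: 85.6
gripper_force: 0.0
(array([ 489.15459396, -137.60723941]), array([281.31404959, 294.51404959]), 605, 646.377857523039)
t 21.05 tcp [491.8 -89.  243.7] F [-0.9 -0.3 -0.4] shift [ 0.7418 -0.1633  0.0829] turn [0.005 0.001 0.007] dist 305.61165434015027
```

```bash
python3 -m inch '[[0.1,-0.022,0,0,0,0],[0.24,-0.053,0,0,0,0],[0.38,-0.084,0,0,0,0],[0.52,-0.114,0,0,0,0],[0.65,-0.143,0,0,0,0],[0.73,-0.161,0.02,0,0,0],[0.742,-0.163,0.08,0,0,0.007],[0.742,-0.163,0.18,0,0,0.007],[0.742,-0.163,0.27,0,0,0.007],[0.742,-0.163,0.323,0,0,0.007],[0.742,-0.163,0.323,0,0,0.007]]'; python3 -m inch '[[0,0,0,0,0,0],[0,0,0,0,0,0],[0,0,0,0,0,0],[0,0,0,0,0,0],[0,0,0,0,0,0],[0,0,0,0,0,0],[0,0,0,0,0,0],[0,0,0,0,0,0]]' -1; python3 go.py 501.8 24.5 230; python3 - <<'E'
from h import *
for n,es in(("side",[(255,265,310,320)]),("top",[(375,180,430,240)])):
    p=arm.grab_frame(n)
    for e in es: print(n,capfit(p,capmask(p,e,"blue"),119))
    c=p["color"]
    if n=="side":a=cv2.resize(c[225:340,240:320],None,fx=5,fy=5,interpolation=cv2.INTER_CUBIC)
    else: b=cv2.resize(c[150:265,340:420],None,fx=5,fy=5,interpolation=cv2.INTER_CUBIC)
cv2.imwrite("pics/s7.png",np.hstack([a,b])[:,:,::-1])
E
```

```text
time_s: 22.42
tcp_pos: [446.4, 211.4, 109.4]
eef_rot: [-0.002, 0.737, 0.676, -0.004]
force: [-0.3, -0.7, 0.1]
opening: 85.4
gripper_force: 0.0
time_s: 23.42
tcp_pos: [451.4, 213.1, 114.4]
eef_rot: [0.001, 0.737, 0.676, 0.002]
force: [0.8, 0.9, 5.3]
opening: 51.1
gripper_force: 63.9
t 23.425 tcp [451.4 213.1 114.4] F [0.8 0.9 5.3] shift [-0.4583  0.1674 -0.2892] turn [ 0.004 -0.002  0.   ] dist 226.86309722130588
side (array([ 489.21100305, -137.22645101]), array([281.31382114, 294.36260163]), 615, 646.0070103486069)
top (array([ 486.20973275, -138.22547155]), array([407.19320594, 212.62632696]), 471, 516.033725862857)
```

View pics/s7.png

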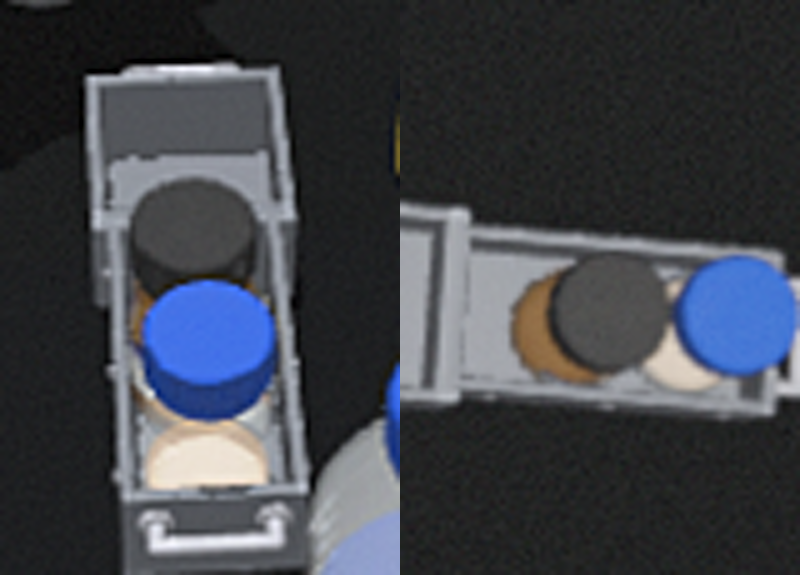

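Top part: the black cap is at x 551–669 and the blue cap at 677–797, so the bottles are touching. The blue one is home at the end wall, and both are upright. Next is the large bottle.

```bash
python3 -m inch '[[0,0,-0.08,0,0,0],[0,0,-0.2,0,0,0],[0,0,-0.289,0,0,0],[-0.08,0.029,-0.289,0,0,0],[-0.19,0.07,-0.289,0,0,0],[-0.31,0.113,-0.289,0,0,0],[-0.41,0.15,-0.289,0,0,0],[-0.457,0.167,-0.289,0,0,0],[-0.457,0.167,-0.289,0,0,0],[-0.457,0.167,-0.289,0,0,0]]'; python3 go.py 502 25 123.4; python3 - <<'E'
from h import *
p=arm.grab_frame("side");T=arm.grab_frame("top");z=arm.state()["tcp_pos"][2]-114.4
m=capmask(p,(255,170,315,258),"blue");print(capfit(p,m,145+z))
a=cv2.resize(p["color"][170:285,240:320],None,fx=5,fy=5,interpolation=cv2.INTER_CUBIC);b=cv2.resize(T["color"][150:265,290:370],None,fx=5,fy=5,interpolation=cv2.INTER_CUBIC)
cv2.imwrite("pics/s8.png",np.hstack([a,b])[:,:,::-1])
E
```

```text
time_s: 24.78
tcp_pos: [499.2, 25.1, 227.3]
eef_rot: [-0.001, 0.737, 0.676, -0.001]
force: [0.4, 0.6, -4.5]
opening: 51.3
gripper_force: 64.8
t 24.775 tcp [499.2  25.1 227.3] F [ 0.4  0.6 -4.5] shift [0.0003 0.0077 0.2598] turn [-0.004 -0.001  0.   ] dist 103.98028880322838
(array([501.80262261,  22.26681674]), array([275.81433824, 188.30330882]), 544, 586.677223213017)
```

View pics/s8.png

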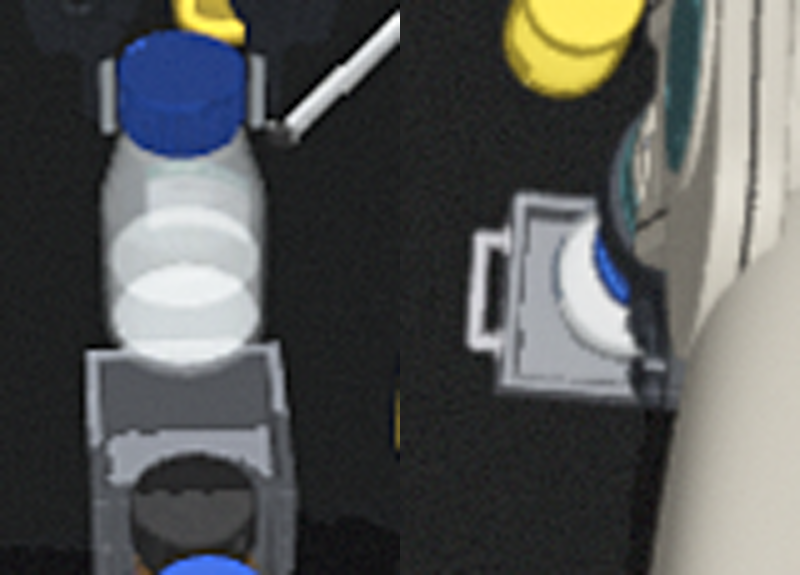

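The large bottle is upright in the hand: the cap is at (180,92) in the side crop, just above the pocket and about 2.5 mm short in x. I correct that and lower.

```bash
python3 go.py 502 25 124; python3 -m inch '[[0,0.006,0,0,0,0],[0,0.006,0.05,0,0,0],[0,0.006,0.12,0,0,0],[0,0.006,0.19,0,0,0],[0,0.006,0.235,0,0,0],[0,0.006,0.25,0,0,0],[0,0.006,0.255,0,0,0],[0,0.006,0.255,0,0,0]]'; python3 go.py 502 25 122.4
```

```text
t 24.875 tcp [499.7  25.4 227.9] F [-0.5  0.1 -3.3] shift [-0.0007  0.0063  0.2596] turn [-0.002 -0.     0.002] dist 103.89120048925537
time_s: 25.88
tcp_pos: [503.8, 24.5, 127.4]
eef_rot: [0.001, 0.737, 0.676, 0.001]
force: [0.8, -1.0, -5.1]
opening: 51.2
gripper_force: 64.6
t 25.875 tcp [503.8  24.5 127.4] F [ 0.8 -1.  -5.1] shift [ 0.001  -0.0045  0.0124] turn [ 0.002 -0.     0.   ] dist 5.290711219085802
```

```bash
python3 -m inch '[[0,-0.003,0.004,0,0,0],[0,-0.003,0.008,0,0,0],[0,-0.003,0.0095,0,0,0],[0,-0.003,0.0095,0,0,0]]'; python3 -m inch '[[0,0,0.001,0,0,0],[0,0,0.002,0,0,0],[0,0,0.002,0,0,0]]'
```

```text
time_s: 26.38
tcp_pos: [501.7, 24.5, 122.7]
eef_rot: [-0.0, 0.737, 0.676, -0.0]
force: [0.8, -0.6, -5.0]
opening: 51.6
gripper_force: 64.6
time_s: 26.75
tcp_pos: [501.9, 24.4, 122.4]
eef_rot: [0.0, 0.737, 0.676, 0.0]
force: [-0.6, 0.2, 0.8]
opening: 51.8
gripper_force: 65.3
```

Contact with the floor: the weight is off the wrist. Release, lift, and check.

```bash
python3 -m inch '[[0,0,0,0,0,0],[0,0,0,0,0,0],[0,0,0,0,0,0],[0,0,0,0,0,0],[0,0,0,0,0,0]]' 1;  python3 -m inch '[[0,0,-0.05,0,0,0],[0,0,-0.15,0,0,0],[0,0,-0.27,0,0,0],[0.1,0,-0.36,0,0,0],[0.25,0,-0.36,0,0,0],[0.4,0,-0.36,0,0,0],[0.5,0,-0.36,0,0,0],[0.5,0,-0.36,0,0,0]]'; python3 - <<'E'
from h import *
p=arm.grab_frame("side");T=arm.grab_frame("top")
a=cv2.resize(p["color"][110:340,170:400],(460,460));b=cv2.resize(T["color"][130:250,290:430],None,fx=2.4,fy=2.4);o=np.zeros((460,800,3),np.uint8);o[:,:460]=a;o[:b.shape[0],462:462+b.shape[1]]=b
cv2.imwrite("pics/s9.png",o[:,:,::-1])
for P,e in((p,(255,200,310,265)),(T,(300,170,370,230))): print(capfit(P,capmask(P,e,"blue"),153))
E
```

```text
time_s: 27.38
tcp_pos: [501.8, 24.5, 121.9]
eef_rot: [0.0, 0.737, 0.676, 0.0]
force: [0.4, -0.1, -0.4]
opening: 85.4
gripper_force: 0.0
time_s: 28.38
tcp_pos: [519.1, 226.1, 265.6]
eef_rot: [-0.0, 0.736, 0.677, 0.0]
force: [-0.1, -0.2, 0.4]
opening: 85.2
gripper_force: 0.0
(array([503.47421825,  23.64219498]), array([276.82170543, 225.79457364]), 516, 528.0156538477167)
(array([500.59335933,  23.34532163]), array([336.10309278, 204.49484536]), 485, 523.4669798235409)
```

View pics/s9.png

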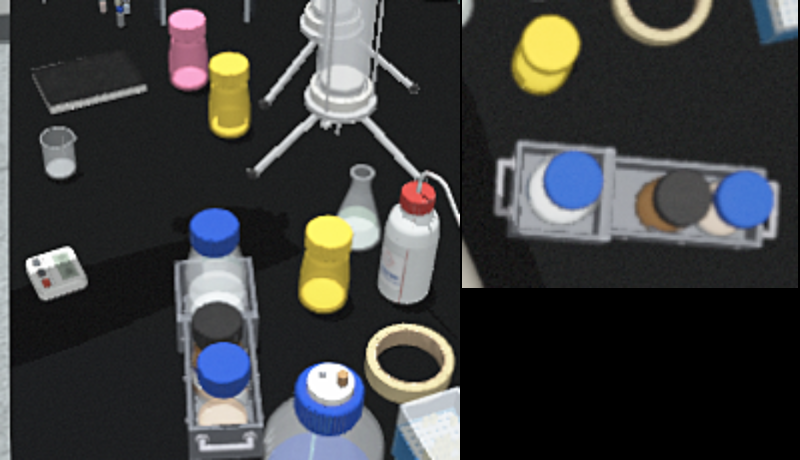

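All three bottles stand upright in the carrier: large at (214,232), amber at (217,320) and blue at (222,370) in the side crop. The bystanders are where they were.

```bash
python3 -c "
from plant import arm
print(arm.finish_job())"
```

```text
the job is handed in; nothing more can be done
None
```

I handed the job in with all three bottles upright in the carrier: the clear small bottle against the slot's end wall, the amber one against it and the large one in the square pocket. It took about 29 s; pushing the amber bottle up moved the first by less than 1 mm, about the measuring error. No verdict came back.

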